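Snap the food box lid shut all round its rim

ROBOT

A 6-joint arm with a two-finger parallel gripper is mounted at the origin on the work surface. World frame = base frame: x ahead of the robot, y to its left, z up, the work surface at z = 0. Lengths are in mm, angles in rad, forces in N, time in s.
With the tool pointing down it reaches from about 300 to 850 mm from the base axis. Payload 5.4 kg.
Tool frame: the origin (TCP) lies at the very end of the fingers, on their centre line; the grasp point (between the pads) lies 19 mm behind it; z points along the fingers, y is the line along which they close (so a half turn about z gives the same grasp; the last joint's range is limited). The gripper opens to 85 mm and grips with 20 to 120 N. Pads are 22 mm wide; open, the fingers measure 114 mm over their backs; the gripper's body (76 mm by 85 mm) begins 54 mm behind the grasp point. The pads swing forward as they close: fully open they stand 13 mm farther back than shut.
Start: joints at [-1.393, 0.158, 1.597, -0, 1.386, -0.21], TCP at [217.413, -532.295, 231.299] pointing down, gripper open.
Joint ranges: [-2.91, 2.91], [-0.94, 2.29], [0.18, 2.7], [-1.29, 4.43], [0.17, 2.64], [-3, 3]. Speed limits (rad/s): [2.57, 2.57, 3.14, 3.14, 3.14, 3.14].

INTERFACE

Orientations are given as a unit quaternion [w, x, y, z].
In Python, from station import arm, snapshot, camera_info gives the robot as it stands.
- The arm moves only by the tool drive_tool, never from a script. Its argument "commands" is a list of rows, each an object with "xyz": the shift along the tool's x, y, z in mm, a list of three; "rotation": the turn, a rotation vector about the tool's x, y, z in units of 10 degrees (1.0 is 10 degrees), a list of three; "gripper": the opening, from 0 (shut) to 1 (fully open). In form: [{"xyz": [x, y, z], "rotation": [ax, ay, az], "gripper": gripper}, ...]. A call has 1 to 5 rows; each row is the pose to reach, as a shift and turn from the pose commanded when the call began, along the tool's axes at that moment; what a row does not reach only later rows make up. A row lasts 1/8 s, in which the tool goes at most 62.5 mm and 10.7 degrees, less where a joint would pass 70% of its speed; a pose out of reach is approached as far as the arm can. A call with a gripper value outside its range is refused whole. The fingers move at their own pace and stop on an object; "newtons" is the grip in N (left out, the last holds). Time passes only in rows, so rows that repeat a pose let the fingers close. It gives the time, the measured TCP pose, the force, the opening and the grip force at its end, in the units of the state.
- arm.state(): the state, without advancing time (a new reading comes with each control period).
- snapshot(name): name is "side" or "top"; returns the picture (480x640x3 uint8, red, green, blue); there is no depth.
- camera_info(name): a dict with "K" (3x3 intrinsics, pixels), "camera_from_world" (4x4, takes a point from world to camera coordinates). Camera axes: x right, y down, z forward; pixel columns grow to the right and rows downward; lengths in mm; the calibration is good to about 2 mm. A picture is of the moment at which its call begins. camera_info takes no time and is no camera call.
- arm.hand_in(): hands the job in; it is judged then, once.
The state is a dict: "clock": time; "joints": joint angles; "joint_velocities": joint speeds; "joint_torque": joint torques, N m; "tool_pos": TCP position; "ee_rot": TCP orientation; "force": force on the tool from outside, world axes, zero at the start; "wrist_torque": the same for the moment, N m; "gripper_width": finger opening in mm; "finger_force": force on a finger pad.
Only numpy, scipy, OpenCV 4.12 (cv2) and the standard library are available. Lean on these libraries where they do the work, as an engineer would, in place of code of your own. Each camera call takes 0.05 s, during which the arm holds its last target. There are 200 camera calls.

TASK

The lid of the food box has been laid on but not snapped down. Press round its rim with the fingertips, section by section, until all four corners and the middle of each long side have clicked fully down and the lid is shut all round. Press firmly but without slamming or crushing it, leave the box standing where it is without picking it up, and do not disturb the mug, the jar, the bottle and the spoon beside it.

Things in the scene. Friction and masses are not known exactly. Their poses are not given: they have to be found in the camera images.
- food_box: clear food box of dry penne, about 0.8 kg, loose on the worktop, with a press-on lid laid on top: pale blue panel, dark teal rim all round. Origin: centre of the box's underside; z up, y along the long side, -x the front. Foot 112 x 172 mm; lid 134 x 194 mm over its rim, corners rounded; a small lift tab sticks out 12 mm below the rim at the +x -y corner
- lid_centre (a point): centre of the lid, 72 mm above the box's underside; the recessed panel is 72 to 74 mm high. Round it runs the rim, 14 mm wide, in six sections parted by 2 mm slots, each of which snaps down on its own: four L-shaped corner sections and a 62 mm straight section in the middle of each long side. All six stand up at the start
- press_corner_fl (a point): pale 11 mm dot on top of the rim on the section at the lid's front left: where a fingertip presses. This point is on the rim's top face and moves with it: 84 mm above the box's underside when up, 78 mm when shut. In the food_box frame it lies at x = -54.7, y = 84.7 mm; axes parallel to the box's
- corner_fl (a joint): how far the rim section at the lid's front left (-x +y side of the box) is pressed down, m: 0 up, 0.006 snapped shut. Pressed anywhere along its length it resists with up to about 8 N over the first 2 mm, gives way half-way, jumps down to a hard stop at 6 mm and stays; let go before half-way it springs back up
- press_corner_fr (a point): pale 11 mm dot on top of the rim on the section at the lid's front right: where a fingertip presses. This point is on the rim's top face and moves with it: 84 mm above the box's underside when up, 78 mm when shut. In the food_box frame it lies at x = -54.7, y = -84.7 mm; axes parallel to the box's
- corner_fr (a joint): how far the rim section at the lid's front right (-x -y side of the box) is pressed down, m: 0 up, 0.006 snapped shut. Pressed anywhere along its length it resists with up to about 8 N over the first 2 mm, gives way half-way, jumps down to a hard stop at 6 mm and stays; let go before half-way it springs back up
- press_corner_bl (a point): pale 11 mm dot on top of the rim on the section at the lid's back left: where a fingertip presses. This point is on the rim's top face and moves with it: 84 mm above the box's underside when up, 78 mm when shut. In the food_box frame it lies at x = 54.7, y = 84.7 mm; axes parallel to the box's
- corner_bl (a joint): how far the rim section at the lid's back left (+x +y side of the box) is pressed down, m: 0 up, 0.006 snapped shut. Pressed anywhere along its length it resists with up to about 8 N over the first 2 mm, gives way half-way, jumps down to a hard stop at 6 mm and stays; let go before half-way it springs back up
- press_corner_br (a point): pale 11 mm dot on top of the rim on the section at the lid's back right (the one with the lift tab): where a fingertip presses. This point is on the rim's top face and moves with it: 84 mm above the box's underside when up, 78 mm when shut. In the food_box frame it lies at x = 54.7, y = -84.7 mm; axes parallel to the box's
- corner_br (a joint): how far the rim section at the lid's back right (the one with the lift tab) (+x -y side of the box) is pressed down, m: 0 up, 0.006 snapped shut. Pressed anywhere along its length it resists with up to about 8 N over the first 2 mm, gives way half-way, jumps down to a hard stop at 6 mm and stays; let go before half-way it springs back up
- press_side_f (a point): pale 11 mm dot on top of the rim on the section at the lid's middle of the front long side: where a fingertip presses. This point is on the rim's top face and moves with it: 84 mm above the box's underside when up, 78 mm when shut. In the food_box frame it lies at x = -60, y = 0 mm; axes parallel to the box's
- side_f (a joint): how far the rim section at the lid's middle of the front long side (-x side of the box) is pressed down, m: 0 up, 0.006 snapped shut. Pressed anywhere along its length it resists with up to about 8 N over the first 2 mm, gives way half-way, jumps down to a hard stop at 6 mm and stays; let go before half-way it springs back up
- press_side_b (a point): pale 11 mm dot on top of the rim on the section at the lid's middle of the back long side: where a fingertip presses. This point is on the rim's top face and moves with it: 84 mm above the box's underside when up, 78 mm when shut. In the food_box frame it lies at x = 60, y = 0 mm; axes parallel to the box's
- side_b (a joint): how far the rim section at the lid's middle of the back long side (+x side of the box) is pressed down, m: 0 up, 0.006 snapped shut. Pressed anywhere along its length it resists with up to about 8 N over the first 2 mm, gives way half-way, jumps down to a hard stop at 6 mm and stays; let go before half-way it springs back up
- mug: blue ceramic mug, 80 mm wide, 88 mm tall, handle on its +y side; origin at the centre of its underside; to be left alone
- pasta_jar: glass jar of pasta with a wooden lid, 76 mm wide, 116 mm tall; origin at the centre of its underside; to be left alone
- soap_bottle: green washing-up liquid bottle with a white cap, 58 mm wide, 114 mm tall; origin at the centre of its underside; to be left alone
- wooden_spoon: wooden spoon, 240 mm long, lying flat along its x axis; to be left alone

How it is judged (in metres and radians):
At the end, for the whole second after the job is handed in: the rim is down by at least 4.8 of its 6 mm at all four corners and at the middles of both long sides; the box stands flat and still on the worktop within 30 mm of where it began; the mug, jar and bottle stand upright and they and the spoon are within 30 mm of where they began (value of joint each of corner_fl, corner_fr, corner_bl, corner_br, side_f, side_b above 0.0048 m and angle between food_box's own z axis and vertical below 0.05 rad and height (world z) of food_box below 0.006 m and distance of each of food_box, mug, pasta_jar, soap_bottle, wooden_spoon from where it was at the start of the episode below 0.03 m and linear speed of food_box below 0.02 m/s and angle between each of mug, pasta_jar, soap_bottle's own z axis and vertical below 0.15 rad); the robot touches nothing.
It fails at once if the food box is lifted, tipped or carried off (more than 10 mm up, 0.12 rad, or shoved 50 mm) (height (world z) of food_box above 0.01 m or angle between food_box's own z axis and vertical above 0.12 rad or distance of food_box from where it was at the start of the episode above 0.05 m).
It fails at once if the lid or box is slammed or crushed (over 150 N) (contact force between food_box and the fingers above 150 N or contact force between food_box and the arm above 150 N).
It fails at once if a bystander is knocked over or shoved away (the mug, jar or bottle tipped by 0.4 rad, or any of the four moved 50 mm) (angle between any of mug, pasta_jar, soap_bottle's own z axis and vertical above 0.4 rad or distance of any of mug, pasta_jar, soap_bottle, wooden_spoon from where it was at the start of the episode above 0.05 m).
It also fails if it takes over 48 s, if anything falls off the work surface, if the arm or the gripper's body presses on something with over 40 N, if the wrist force passes 120 N, or if a joint passes its speed limit or range.

## Working session

There is one attempt and no reset: what is moved stays moved. The work goes in short steps, Python scripts to look and compute and a tool call to move; the robot and the scene stay as the last step left them, time stands still between calls to the robot, and variables do not carry over. Pictures are saved under pics/ and viewed, at most 10 in all, crops included, and the job is handed in when it is done.

Besides the shell and the picture viewer there is one more tool, called after "Emit:" as a command line: name --argument value ..., lists and objects as JSON in quotes. drive_tool: Moves the arm, as the interface text tells. Its arguments: {"type":"object","properties":{"commands":{"type":"array","items":{"type":"object","properties":{"xyz":{"type":"array","items":{"type":"number"}},"rotation":{"type":"array","items":{"type":"number"}},"gripper":{"type":"number"}}}},"newtons":{"type":"number"}},"required":["commands"]}

```bash
mkdir -p pics
python3 - <<'E'
from station import arm,snapshot,camera_info
import cv2,numpy as np
for n in("top","side"):
    cv2.imwrite(f"pics/{n}0.png",snapshot(n)[:,:,::-1])
    c=camera_info(n);print(np.round(c["K"],1).tolist(),np.round(c["camera_from_world"],3).tolist())
s=arm.state();print(s)
E
```

```text
[[511.0, 0.0, 318.8], [0.0, 511.0, 232.6], [0.0, 0.0, 1.0]] [[0.029, -1.0, -0.006, 32.56], [-0.985, -0.028, -0.172, 607.55], [0.172, 0.011, -0.985, 879.203], [0.0, 0.0, 0.0, 1.0]]
[[509.9, 0.0, 322.0], [0.0, 509.9, 244.6], [0.0, 0.0, 1.0]] [[-0.972, -0.236, 0.01, 591.194], [-0.131, 0.505, -0.853, 117.075], [0.196, -0.83, -0.522, 899.624], [0.0, 0.0, 0.0, 1.0]]
{'clock': 0.1, 'joints': array([-1.39313212e+00,  1.58992037e-01,  1.59809349e+00,  4.96786210e-05,
        1.38617783e+00, -2.10110447e-01]), 'joint_velocities': array([-0.00027101, -0.00081239, -0.00291959, -0.0005024 ,  0.00017173,
        0.00112219]), 'joint_torque': array([ 2.21525406e-04, -3.96987998e+01, -3.32338929e+01, -1.60297036e-04,
        4.23305843e-03,  2.27143680e-06]), 'tool_pos': array([ 217.31845891, -531.78423952,  230.41838597]), 'ee_rot': array([-8.34843991e-04,  9.81263201e-01,  1.92670266e-01,  3.79615597e-05]), 'force': array([0.73145685, 0.22209755, 0.01886173]), 'wrist_torque': array([ 1.46462943e-05,  8.99025980e-05, -3.56883393e-02]), 'finger_force': 0.0, 'gripper_width': 85.59784880204322}
```

View pics/top0.png

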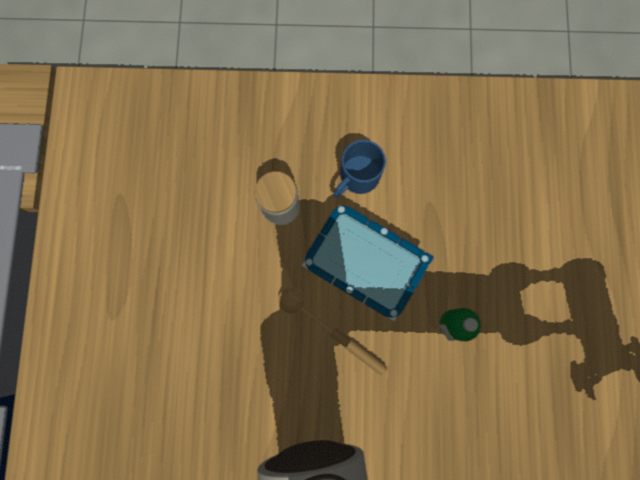

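View pics/side0.png

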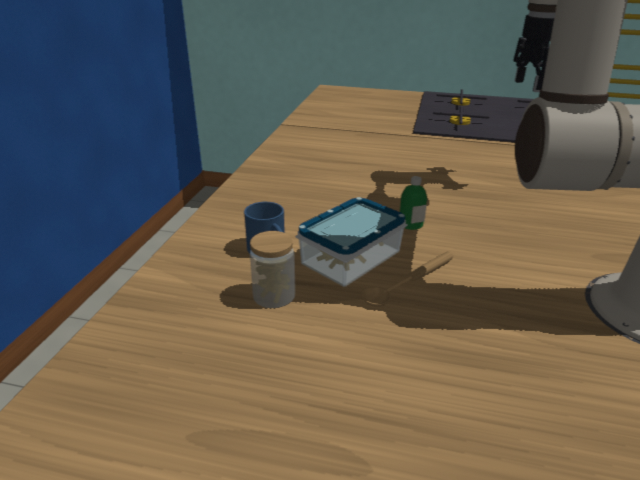

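The top view shows the six dots near (341,209), (384,231), (425,258), (309,262), (350,289) and (393,313). The mug handle, near (338,190), is close to the back-left corner. The side view agrees with this layout.

```bash
cat > h.py <<'E'
from station import arm,snapshot,camera_info
import cv2,numpy as np
from scipy.spatial.transform import Rotation as R
def ray(n,uv,z):
    c=camera_info(n);M=np.array(c["camera_from_world"]);K=np.array(c["K"])
    d=M[:3,:3].T@np.linalg.solve(K,[*uv,1]);o=-M[:3,:3].T@M[:3,3]
    return o+d*(z-o[2])/d[2]
def Rt():
    w,x,y,z=arm.state()["ee_rot"];return R.from_quat([x,y,z,w])
E
python3 - <<'E'
from h import *
im=cv2.imread("pics/top0.png")
names=["bl","sb","br","fl","sf","fr"]
g=[(341,209),(384,231),(425,258),(309,262),(350,289),(393,313)]
loc=np.array([[54.7,84.7],[60,0],[54.7,-84.7],[-54.7,84.7],[-60,0],[-54.7,-84.7]])
hsv=cv2.cvtColor(im,cv2.COLOR_BGR2HSV).astype(float)
P=[]
for u,v in g:
    w=im[v-6:v+7,u-6:u+7,2].astype(float)  # red high only for dots
    w=np.clip(w-0.6*w.max(),0,None);w[np.hypot(*np.mgrid[-6:7,-6:7])>6]=0
    yy,xx=np.mgrid[-6:7,-6:7]
    uv=(u+(w*xx).sum()/w.sum(),v+(w*yy).sum()/w.sum())
    P.append(ray("top",uv,84)[:2]);print(np.round(uv,1),np.round(P[-1],1))
P=np.array(P);c=P.mean(0)
H=loc.T@(P-c);th=np.arctan2(H[0,1]-H[1,0],H[0,0]+H[1,1])
A=np.array([[np.cos(th),-np.sin(th)],[np.sin(th),np.cos(th)]])
F=loc@A.T+c
print("c",c,"yaw",th,"res",np.round(P-F,1).tolist())
for n,f in zip(names,F):print(n,np.round(f,1))
np.save("F.npy",F)
r=Rt();print(r.as_matrix().round(3))
tp=arm.state()["tool_pos"]
print("to bl hover:",r.inv().apply(np.array([*F[5],230])-tp).round(0))
E
```

```text
[340.8 209.1] [644.3  11.9]
[383.7 230.9] [607.1 -64.4]
[424.4 258.2] [ 560.9 -135.7]
[307.4 262.3] [547.8  68.1]
[350.2 287.4] [506.4  -7.2]
[393.4 314.5] [462.1 -82.1]
c [554.7616407  -34.89919394] yaw -0.5152643562831585 res [[0.2, 0.1], [0.1, 0.1], [0.2, -0.2], [-1.1, 2.3], [3.8, -1.9], [-3.3, -0.4]]
bl [644.1  11.8]
sb [607.  -64.5]
br [ 560.6 -135.6]
fl [548.9  65.8]
sf [502.6  -5.3]
fr [465.4 -81.6]
[[ 0.926  0.378 -0.   ]
 [ 0.378 -0.926  0.002]
 [ 0.    -0.002 -1.   ]]
to bl hover: [ 400. -323.    1.]
```

Emit:
drive_tool --commands '[{"xyz":[400,-323,0],"gripper":0},{"xyz":[400,-323,0],"gripper":0},{"xyz":[400,-323,0],"gripper":0},{"xyz":[400,-323,0],"gripper":0},{"xyz":[400,-323,0],"gripper":0}]'

```text
validation failed for argument at $.co...
```

```bash
cat > d.py <<'E'
from h import *
import sys
N=["bl","sb","br","fl","sf","fr"];F=np.load("F.npy")
i=N.index(sys.argv[1]);z=float(sys.argv[2]);s=arm.state();r=Rt()
print(s["clock"],s["tool_pos"].round(1),s["force"].round(1),s["gripper_width"],r.as_matrix()[:,2].round(3))
print("go",r.inv().apply(np.array([*F[i],z])-s["tool_pos"]).round(1))
E
python3 d.py fr 120
```

```text
0.1 [ 217.3 -531.8  230.4] [0.7 0.2 0. ] 85.59784880204322 [-0.     0.002 -1.   ]
go [ 399.8 -322.7  111.1]
```

Rotation must be given.

Emit:
drive_tool --commands '[{"xyz":[400,-323,0],"rotation":[0,0,0],"gripper":0},{"xyz":[400,-323,0],"rotation":[0,0,0],"gripper":0},{"xyz":[400,-323,0],"rotation":[0,0,0],"gripper":0},{"xyz":[400,-323,0],"rotation":[0,0,0],"gripper":0},{"xyz":[400,-323,0],"rotation":[0,0,0],"gripper":0}]'

```text
clock: 0.72
tool_pos: [368.7, -256.6, 231.0]
ee_rot: [-0.0, 0.981, 0.192, 0.0]
force: [0.8, -0.3, -0.3]
gripper_width: 0.0
finger_force: 0.0
```

Emit:
drive_tool --commands '[{"xyz":[157,-127,50],"rotation":[0,0,0],"gripper":0},{"xyz":[157,-127,50],"rotation":[0,0,0],"gripper":0},{"xyz":[157,-127,100],"rotation":[0,0,0],"gripper":0},{"xyz":[157,-127,100],"rotation":[0,0,0],"gripper":0},{"xyz":[157,-127,100],"rotation":[0,0,0],"gripper":0}]'

```text
clock: 1.35
tool_pos: [463.8, -78.9, 128.3]
ee_rot: [-0.002, 0.981, 0.194, -0.003]
force: [-0.6, -0.2, -0.2]
gripper_width: 0.0
finger_force: 0.0
```

```bash
python3 d.py fr 110; python3 -c "
from h import *
cv2.imwrite('pics/top1.png',snapshot('top')[150:390,200:520,::-1].repeat(2,0).repeat(2,1))"
```

```text
1.35 [463.8 -78.9 128.3] [-0.6 -0.2 -0.2] 0.028944152009714265 [-0.006  0.003 -1.   ]
go [ 0.5  3.3 18.3]
```

View pics/top1.png

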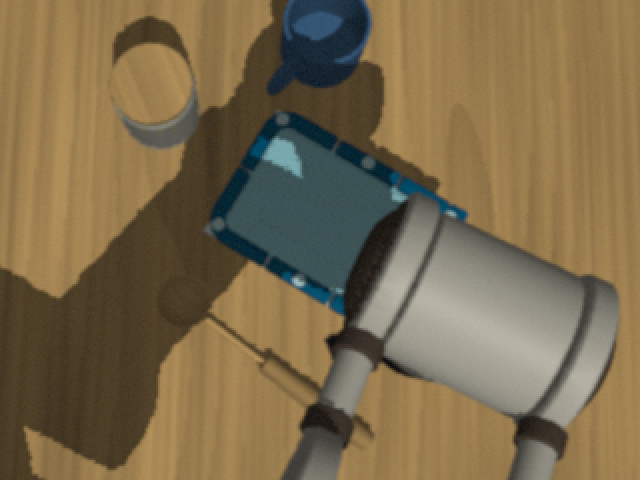

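Emit:
drive_tool --commands '[{"xyz":[0,2,20],"rotation":[0,0,0],"gripper":0},{"xyz":[0,2,36],"rotation":[0,0,0],"gripper":0},{"xyz":[0,2,42],"rotation":[0,0,0],"gripper":0},{"xyz":[0,2,46],"rotation":[0,0,0],"gripper":0},{"xyz":[0,2,50],"rotation":[0,0,0],"gripper":0}]'

```text
clock: 2.02
tool_pos: [466.6, -84.0, 82.2]
ee_rot: [0.0, 0.981, 0.193, 0.0]
force: [-4.7, 1.1, 8.5]
gripper_width: -0.5
finger_force: 4.4
```

Emit:
drive_tool --commands '[{"xyz":[0,0,2],"rotation":[0,0,0],"gripper":0},{"xyz":[0,0,4],"rotation":[0,0,0],"gripper":0},{"xyz":[0,0,6],"rotation":[0,0,0],"gripper":0},{"xyz":[0,0,6],"rotation":[0,0,0],"gripper":0}]'

```text
clock: 2.52
tool_pos: [466.8, -83.8, 77.8]
ee_rot: [0.0, 0.981, 0.193, -0.0]
force: [-8.8, 3.7, 20.8]
gripper_width: -0.2
finger_force: 10.3
```

Run:
```python
from h import *
N=["bl","sb","br","fl","sf","fr"];F=np.load("F.npy");r=Rt()
p=["fr","sf","fl","bl","sb","br"]
for a,b in zip(p,p[1:]):
    d=F[N.index(b)]-F[N.index(a)];print(a,b,r.inv().apply([*d,0]).round(1))
```

```text
fr sf [ 63.3 -56.6  -0. ]
sf fl [ 69.8 -48.2  -0. ]
fl bl [67.7 85.9 -0. ]
bl sb [-63.3  56.6   0. ]
sb br [-69.8  48.2   0. ]
```

Emit:
drive_tool --commands '[{"xyz":[0,0,-10],"rotation":[0,0,0],"gripper":0},{"xyz":[0,0,-25],"rotation":[0,0,0],"gripper":0},{"xyz":[0,0,-25],"rotation":[0,0,0],"gripper":0}]'

```text
clock: 2.9
tool_pos: [467.5, -84.0, 101.8]
ee_rot: [0.001, 0.981, 0.193, 0.001]
force: [-0.5, -0.6, -0.6]
gripper_width: 0.0
finger_force: 0.0
```

```bash
python3 d.py sf 100; python3 d.py fr 100
```

```text
2.9 [467.5 -84.  101.8] [-0.5 -0.6 -0.6] 0.02788695481702641 [ 0.003 -0.001 -1.   ]
go [ 62.2 -59.6   1.8]
2.9 [467.5 -84.  101.8] [-0.5 -0.6 -0.6] 0.02788695481702641 [ 0.003 -0.001 -1.   ]
go [-1.  -3.   1.8]
```

Commanded z is about 100. Next I move to sf and then press.

Emit:
drive_tool --commands '[{"xyz":[31,-30,0],"rotation":[0,0,0],"gripper":0},{"xyz":[62,-59,0],"rotation":[0,0,0],"gripper":0},{"xyz":[62,-59,0],"rotation":[0,0,0],"gripper":0},{"xyz":[62,-59,8],"rotation":[0,0,0],"gripper":0},{"xyz":[62,-59,15],"rotation":[0,0,0],"gripper":0}]'

```text
clock: 3.52
tool_pos: [500.8, -6.1, 84.4]
ee_rot: [-0.0, 0.981, 0.192, -0.0]
force: [-0.8, -0.7, -0.5]
gripper_width: 0.1
finger_force: 0.0
```

Emit:
drive_tool --commands '[{"xyz":[0,0,3],"rotation":[0,0,0],"gripper":0},{"xyz":[0,0,6],"rotation":[0,0,0],"gripper":0},{"xyz":[0,0,9],"rotation":[0,0,0],"gripper":0},{"xyz":[0,0,10],"rotation":[0,0,0],"gripper":0},{"xyz":[0,0,10],"rotation":[0,0,0],"gripper":0}]'

```text
clock: 4.15
tool_pos: [501.3, -6.1, 77.8]
ee_rot: [0.0, 0.981, 0.193, -0.001]
force: [-11.9, 0.9, 24.0]
gripper_width: 0.1
finger_force: 12.0
```

Emit:
drive_tool --commands '[{"xyz":[0,0,-10],"rotation":[0,0,0],"gripper":0},{"xyz":[0,0,-25],"rotation":[0,0,0],"gripper":0},{"xyz":[0,0,-25],"rotation":[0,0,0],"gripper":0}]'

```text
clock: 4.53
tool_pos: [502.6, -5.9, 101.7]
ee_rot: [0.001, 0.981, 0.193, 0.001]
force: [0.1, -0.1, 0.3]
gripper_width: -0.3
finger_force: 0.0
```

```bash
python3 d.py fl 100
```

```text
4.525 [502.6  -5.9 101.7] [ 0.1 -0.1  0.3] -0.2581413532835312 [ 0.003 -0.001 -1.   ]
go [ 70.  -48.8   1.8]
```

Emit:
drive_tool --commands '[{"xyz":[35,-24,0],"rotation":[0,0,0],"gripper":0},{"xyz":[70,-49,0],"rotation":[0,0,0],"gripper":0},{"xyz":[70,-49,0],"rotation":[0,0,0],"gripper":0},{"xyz":[70,-49,8],"rotation":[0,0,0],"gripper":0},{"xyz":[70,-49,15],"rotation":[0,0,0],"gripper":0}]'

```text
clock: 5.15
tool_pos: [546.8, 65.7, 84.2]
ee_rot: [-0.0, 0.981, 0.192, -0.001]
force: [-0.2, 0.2, 0.9]
gripper_width: 0.1
finger_force: 0.0
```

Emit:
drive_tool --commands '[{"xyz":[0,0,3],"rotation":[0,0,0],"gripper":0},{"xyz":[0,0,6],"rotation":[0,0,0],"gripper":0},{"xyz":[0,0,9],"rotation":[0,0,0],"gripper":0},{"xyz":[0,0,10],"rotation":[0,0,0],"gripper":0},{"xyz":[0,0,10],"rotation":[0,0,0],"gripper":0}]'

```text
clock: 5.78
tool_pos: [547.6, 65.8, 77.7]
ee_rot: [0.0, 0.981, 0.193, -0.001]
force: [-10.6, -1.0, 20.7]
gripper_width: -0.1
finger_force: 10.3
```

Emit:
drive_tool --commands '[{"xyz":[0,0,-10],"rotation":[0,0,0],"gripper":0},{"xyz":[0,0,-25],"rotation":[0,0,0],"gripper":0},{"xyz":[0,0,-25],"rotation":[0,0,0],"gripper":0}]'

```text
clock: 6.15
tool_pos: [548.9, 66.1, 101.8]
ee_rot: [0.0, 0.981, 0.193, 0.001]
force: [0.2, 0.2, 0.5]
gripper_width: -0.1
finger_force: 0.0
```

```bash
python3 d.py bl 100;python3 -c "
from h import *
cv2.imwrite('pics/top2.png',snapshot('top')[150:390,200:520,::-1].repeat(2,0).repeat(2,1))"
```

```text
6.15 [548.9  66.1 101.8] [0.2 0.2 0.5] -0.05073623540714335 [ 0.003 -0.    -1.   ]
go [67.7 86.3  2.1]
```

View pics/top2.png

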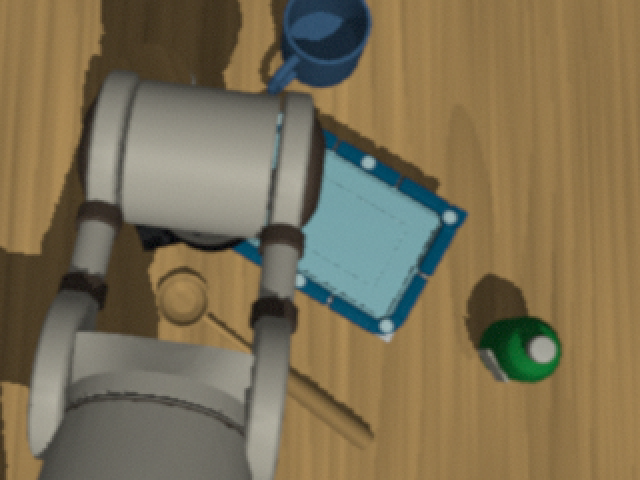

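The box has not moved (dots still at (368,163), (450,217) and (387,327) in the crop), and the jar and mug are untouched. At bl I'll stay a few mm away from the mug handle.

Emit:
drive_tool --commands '[{"xyz":[32,40,0],"rotation":[0,0,0],"gripper":0},{"xyz":[63,80,0],"rotation":[0,0,0],"gripper":0},{"xyz":[63,80,0],"rotation":[0,0,0],"gripper":0},{"xyz":[63,80,8],"rotation":[0,0,0],"gripper":0},{"xyz":[63,80,15],"rotation":[0,0,0],"gripper":0}]'

```text
clock: 6.82
tool_pos: [634.9, 16.9, 84.1]
ee_rot: [-0.0, 0.981, 0.193, -0.001]
force: [-1.4, -0.1, -0.5]
gripper_width: 0.4
finger_force: 0.0
```

Emit:
drive_tool --commands '[{"xyz":[0,0,3],"rotation":[0,0,0],"gripper":0},{"xyz":[0,0,6],"rotation":[0,0,0],"gripper":0},{"xyz":[0,0,9],"rotation":[0,0,0],"gripper":0},{"xyz":[0,0,10],"rotation":[0,0,0],"gripper":0},{"xyz":[0,0,10],"rotation":[0,0,0],"gripper":0}]'

```text
clock: 7.45
tool_pos: [636.2, 16.6, 77.8]
ee_rot: [0.0, 0.981, 0.193, -0.0]
force: [-8.3, 1.2, 16.5]
gripper_width: -0.3
finger_force: 7.8
```

Emit:
drive_tool --commands '[{"xyz":[0,0,-10],"rotation":[0,0,0],"gripper":0},{"xyz":[0,0,-25],"rotation":[0,0,0],"gripper":0},{"xyz":[0,0,-25],"rotation":[0,0,0],"gripper":0}]'

```text
clock: 7.82
tool_pos: [637.5, 16.0, 102.1]
ee_rot: [0.001, 0.981, 0.193, 0.002]
force: [0.2, 0.1, 0.4]
gripper_width: -0.2
finger_force: 0.0
```

```bash
python3 d.py sb 100
```

```text
7.825 [637.5  16.  102.1] [0.2 0.1 0.4] -0.18461982562617446 [ 0.003 -0.001 -1.   ]
go [-58.7  62.9   2.1]
```

Emit:
drive_tool --commands '[{"xyz":[-29,31,0],"rotation":[0,0,0],"gripper":0},{"xyz":[-59,62,0],"rotation":[0,0,0],"gripper":0},{"xyz":[-59,62,0],"rotation":[0,0,0],"gripper":0},{"xyz":[-59,62,8],"rotation":[0,0,0],"gripper":0},{"xyz":[-59,62,15],"rotation":[0,0,0],"gripper":0}]'

```text
clock: 8.45
tool_pos: [605.0, -62.5, 84.3]
ee_rot: [-0.0, 0.981, 0.193, -0.0]
force: [-0.2, 0.4, -0.7]
gripper_width: 0.1
finger_force: 0.0
```

Emit:
drive_tool --commands '[{"xyz":[0,0,3],"rotation":[0,0,0],"gripper":0},{"xyz":[0,0,6],"rotation":[0,0,0],"gripper":0},{"xyz":[0,0,9],"rotation":[0,0,0],"gripper":0},{"xyz":[0,0,10],"rotation":[0,0,0],"gripper":0},{"xyz":[0,0,10],"rotation":[0,0,0],"gripper":0}]'

```text
clock: 9.07
tool_pos: [606.2, -63.2, 77.9]
ee_rot: [0.0, 0.981, 0.193, 0.001]
force: [-6.3, 0.7, 15.7]
gripper_width: 0.1
finger_force: 7.8
```

Emit:
drive_tool --commands '[{"xyz":[0,0,-10],"rotation":[0,0,0],"gripper":0},{"xyz":[0,0,-25],"rotation":[0,0,0],"gripper":0},{"xyz":[0,0,-25],"rotation":[0,0,0],"gripper":0}]'

```text
clock: 9.45
tool_pos: [606.3, -63.8, 101.9]
ee_rot: [0.001, 0.981, 0.193, 0.001]
force: [0.9, 0.1, -0.1]
gripper_width: 0.0
finger_force: 0.0
```

```bash
python3 d.py br 100
```

```text
9.45 [606.3 -63.8 101.9] [ 0.9  0.1 -0.1] 0.004947571421647623 [ 0.003 -0.001 -1.   ]
go [-69.4  49.2   1.9]
```

Last one is br, then I lift well clear, staying high over the bottle.

Emit:
drive_tool --commands '[{"xyz":[-35,24,0],"rotation":[0,0,0],"gripper":0},{"xyz":[-69,49,0],"rotation":[0,0,0],"gripper":0},{"xyz":[-69,49,0],"rotation":[0,0,0],"gripper":0},{"xyz":[-69,49,8],"rotation":[0,0,0],"gripper":0},{"xyz":[-69,49,15],"rotation":[0,0,0],"gripper":0}]'

```text
clock: 10.07
tool_pos: [559.8, -134.0, 84.4]
ee_rot: [-0.0, 0.981, 0.193, -0.0]
force: [-0.5, 0.1, -0.9]
gripper_width: 0.0
finger_force: 0.0
```

Emit:
drive_tool --commands '[{"xyz":[0,0,3],"rotation":[0,0,0],"gripper":0},{"xyz":[0,0,6],"rotation":[0,0,0],"gripper":0},{"xyz":[0,0,9],"rotation":[0,0,0],"gripper":0},{"xyz":[0,0,10],"rotation":[0,0,0],"gripper":0},{"xyz":[0,0,10],"rotation":[0,0,0],"gripper":0}]'

```text
clock: 10.7
tool_pos: [560.7, -134.8, 77.8]
ee_rot: [0.0, 0.981, 0.193, 0.0]
force: [-7.0, 2.1, 17.0]
gripper_width: -0.1
finger_force: 8.5
```

Emit:
drive_tool --commands '[{"xyz":[0,0,-15],"rotation":[0,0,0],"gripper":0},{"xyz":[0,0,-60],"rotation":[0,0,0],"gripper":0},{"xyz":[0,0,-110],"rotation":[0,0,0],"gripper":0},{"xyz":[0,0,-155],"rotation":[0,0,0],"gripper":0},{"xyz":[0,0,-155],"rotation":[0,0,0],"gripper":0}]'

```text
clock: 11.32
tool_pos: [562.3, -135.9, 235.2]
ee_rot: [0.003, 0.981, 0.193, 0.004]
force: [-0.1, 0.2, 0.2]
gripper_width: 0.1
finger_force: 0.0
```

Emit:
drive_tool --commands '[{"xyz":[-160,130,0],"rotation":[0,0,0],"gripper":0},{"xyz":[-160,130,0],"rotation":[0,0,0],"gripper":0},{"xyz":[-160,130,0],"rotation":[0,0,0],"gripper":0},{"xyz":[-160,130,0],"rotation":[0,0,0],"gripper":0},{"xyz":[-160,130,0],"rotation":[0,0,0],"gripper":0}]'

```text
clock: 11.95
tool_pos: [460.2, -315.9, 229.2]
ee_rot: [-0.001, 0.981, 0.192, -0.0]
force: [0.0, 1.1, 0.1]
gripper_width: -0.4
finger_force: 0.0
```

```bash
python3 d.py br 100;python3 -c "
from h import *
a=snapshot('top')[130:370,220:520,::-1].repeat(2,0).repeat(2,1)
cv2.imwrite('pics/top3.png',a)
b=cv2.resize(snapshot('side')[170:320,220:460,::-1],None,fx=3,fy=3,interpolation=2)
cv2.imwrite('pics/side3.png',b)"
```

```text
11.95 [ 460.2 -315.9  229.2] [0.  1.1 0.1] -0.36598296786743756 [-0.001  0.002 -1.   ]
go [ 160.9 -129.1  129.4]
```

View pics/top3.png

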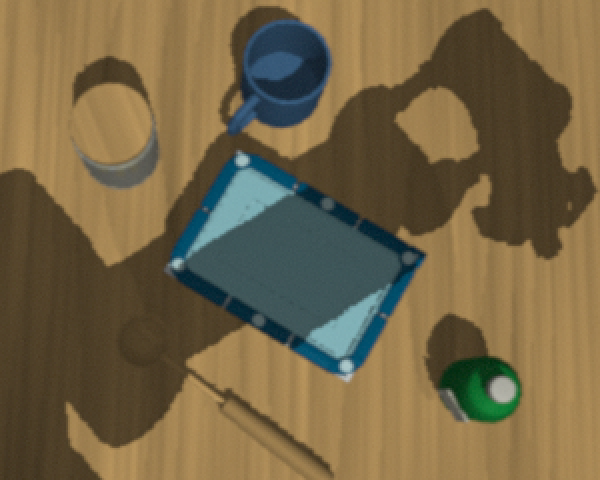

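View pics/side3.png

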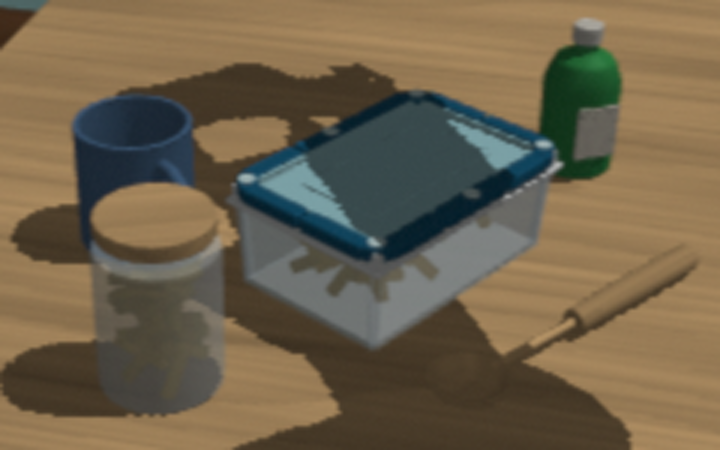

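The rim looks level all round, with dots at (242,160), (328,204), (408,258), (177,265), (258,320) and (346,366) in the top crop. The box and the other four objects are where they began. All six sections stopped hard at 77.8 mm, so I'm handing in.

```bash
python3 -c "
from station import arm
print(arm.hand_in())"
```

```text
the job is handed in; nothing more can be done
None
```

I pressed all six rim sections down to their hard stop (fingertip at about 77.8 mm, at most about 24 N vertical force), with the box and the four other objects unmoved in the final pictures; I handed the job in at about 12 s, and it returned no verdict.

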